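# Lock the paper-roll bar with a linchpin

### The job

The square bar of the paper-roll stand needs its linchpin: take the pin with the hinged ring out of its wooden holder, find the cross hole in the bar and push the pin gently down through it until its collar sits on the bar, with the ring still open and pointing out past the bar's free end. Then swing the ring down over the bar's end and on past the pin's lower tip until it snaps over it and stays. Go gently, do not force the pin or its ring against the bar, and leave the other things on the bench where they are.

Things in the scene. Friction and masses are not known exactly. Their poses are not given: they have to be found in the camera images.
- stand: Fixed grey bench stand with a roll of kraft paper (130 mm diameter, 250 mm long) on a level square steel bar, 24 x 24 mm. Origin on the bench straight below point bar_hole; z up; the bar runs along y, free end to +y, roll to -y. Near side plate (70 mm wide, 150 high) at y = -100 mm. Bar underside 96 mm, top face 120 mm above the bench. The bar does not move under ordinary forces.
- bar_hole (a point): Where the centre of the bar's cross hole would be, level with the bar's top face, if the bar were drawn fully out; axes as the stand's. The bar was left 5 to 25 mm short of that, so the real hole lies at x = 0 and an unknown y between -25 and -5 mm: find it by feel or by eye. The hole is vertical, 12 mm wide, right through the bar, 22 mm from the bar's free end.
- linchpin_knob (a point): Steel linchpin, about 0.2 kg, upright and loose in its holder at the start. Point to grasp: on the axis of its round dark knob (22 mm diameter, 32 high), 13 mm below the top. z up along the pin, y the way the open ring sticks out, x along the hinge. Below this point: knob's end 19 mm, hinge axis 27, collar (24 mm diameter) underside 35, then a 10 mm shank, hemispherical tip at 79.
- linchpin_seat (a point): Centre of the underside of the linchpin's collar, 35 mm below the knob point, 44 mm above the tip; axes as the knob point's. At the start it rests on the top of a wooden holder block (34 x 34 mm, 55 mm high, 13 mm hole); at the end it rests on the bar's top face.
- ring_bow (a point): Middle of the outer cross bar of the linchpin's ring, a U of round 5 mm steel wire, 51.5 mm from the hinge axis. Its two legs, 24 mm either side of the pin's axis (so they pass outside the bar), are straight for 40 mm and then cranked, so that the cross bar runs 8 mm ahead of (below, when level) the line of the legs. Fingers set astride the bar can push both legs at once.
- ring (a joint): Angle of the ring's legs, rad: 0 straight out level, 1.57 hanging parallel to the pin, 1.80 end stop. Friction (0.035 N m) keeps it where it is left. From about 1.3 the cross bar meets the pin's round tip and must stretch its spring (2 N per mm, 3 mm at most): 3 to 9 N on the legs, pushed from the bar's free end towards the roll. It passes the tip at 1.42 and snaps on: locked above 1.50.
- spare_holder: Second wooden holder block of the same size, with the spare pin.
- spare_pin: Shorter plain pin without a ring (68 mm long, small 20 mm head) standing in the other holder: not wanted. Origin at its lower tip.
- tape_a: Roll of packing tape, 96 mm diameter, 48 mm high, flat on the bench; leave alone. Origin at its underside.
- bottle: Water bottle, 64 mm diameter, 200 mm high; leave alone. Origin at its underside.
- marker: Black marker lying on the bench, 12 mm thick, about 110 mm long; leave alone. Origin at its underside.
- scanner: Hand scanner lying flat, 170 x 75 x 38 mm; leave alone. Origin at its underside.
- tape_gun: Tape gun lying flat, about 220 mm long and 58 mm high; leave alone. Origin at the underside of its tape roll.

How it is judged:
By the outcome, as a careful person would: the job done as asked, in the order asked, and still so for the second after the job is handed in, with the robot touching nothing.
It also fails if it takes over 69 s, if anything falls off the work surface, if the arm or the gripper's body presses on something with over 40 N, if the wrist force passes 120 N, or if a joint passes its speed limit or range.

### The arm

A 6-joint arm with a two-finger parallel gripper is mounted at the origin on the work surface. World frame = base frame: x ahead of the robot, y to its left, z up, the work surface at z = 0. Lengths are in mm, angles in rad, forces in N, time in s.
With the tool pointing down it reaches from about 275 to 750 mm from the base axis. Payload 10.2 kg.
Tool frame: the origin (TCP) lies at the very end of the fingers, on their centre line; the grasp point (between the pads) lies 19 mm behind it; z points along the fingers, y is the line along which they close (so a half turn about z gives the same grasp; the last joint's range is limited). The gripper opens to 85 mm and grips with 20 to 120 N. Pads are 22 mm wide; open, the fingers measure 114 mm over their backs; the gripper's body (76 mm by 85 mm) begins 54 mm behind the grasp point. The pads swing forward as they close: fully open they stand 13 mm farther back than shut.
Start: joints at [0.998, 0.313, 1.498, -0, 1.331, -0.223], TCP at [179.936, 493.208, 231.294] pointing down, gripper open.
Joint ranges: [-2.94, 2.94], [-0.97, 2.17], [0.19, 2.56], [-1.23, 4.37], [0.02, 3.11], [-2.88, 2.88]. Speed limits (rad/s): [2.39, 2.39, 3.01, 3.14, 3.14, 3.14].

### API

Orientations are given as a unit quaternion [w, x, y, z].
In Python, from rig import telemetry, optics, ctrl gives the robot as it stands.
- The arm moves only by the tool servo_tool, never from a script. Its argument "deltas" is a list of rows, each a list of 3 entries, a list of its own where there are three numbers: the shift along the tool's x, y, z in units of 20 cm (1.0 is 20 cm), then the turn, a rotation vector about the tool's x, y, z in units of 90 degrees (1.0 is 90 degrees), then the opening, from 0 (shut) to 1 (fully open). A call has 1 to 8 rows; each row shifts and turns the commanded pose from where the row before left it, along the tool's axes as they then stand; what a row does not reach is not made up. A row lasts 1/10 s, in which the tool goes at most 50 mm and 8.59 degrees, less where a joint would pass 70% of its speed; a pose out of reach is approached as far as the arm can. A call with a number of a shift or a turn outside -1 to 1 is refused whole. A call with a gripper value outside its range is refused whole. The fingers move at their own pace and stop on an object; "squeeze" is the grip in N (left out, the last holds). Time passes only in rows, so rows that do not move let the fingers close. It gives the time, the measured TCP pose, the force, the opening and the grip force at its end, in the units of the state.
- telemetry.sense(): the state, without advancing time (a new reading comes with each control period).
- optics.capture(name): name is "scene" or "top" or "wrist"; returns the picture (420x560x3 uint8, blue, green, red); there is no depth.
- optics.camera_model(name): a dict with "vfov" (degrees; the focal length in pixels is half the picture's height over the tangent of half this angle, whatever the lens; pixels are square), "cx", "cy" (the principal point, pixels), "R" (3x3) and "t" (3): a world point X has camera coordinates R X + t; the wrist camera has in their place "mount" (4x4, takes a point from camera to tool coordinates, whose origin is the TCP and whose axes are the flange's). Camera axes: x right, y down, z forward; pixel columns grow to the right and rows downward; lengths in mm; the calibration is good to about 2 mm. The wrist camera is an equidistant fisheye: a pixel r from the principal point sees the ray r / f radians off the axis. A picture is of the moment at which its call begins: read the wrist's pose just before it. camera_model takes no time and is no camera call.
- ctrl.finish_job(): hands the job in; it is judged then, once.
The state is a dict: "time_s": time; "joints": joint angles; "dq": joint speeds; "tau": joint torques, N m; "eef_pos": TCP position; "ee_rot": TCP orientation; "force": force on the tool from outside, world axes, zero at the start; "wrist_torque": the same for the moment, N m; "grip_width": opening from 0.0 (shut) to 1.0 (fully open); "grip_force": force on a finger pad.
Only numpy, scipy, OpenCV 4.12 (cv2) and the standard library are available. Lean on these libraries where they do the work, as an engineer would, in place of code of your own. Each camera call takes 0.05 s, during which the arm holds its last target. There are 200 camera calls.

## Working session

There is one attempt and no reset: what is moved stays moved. The work goes in short steps, Python scripts to look and compute and a tool call to move; the robot and the scene stay as the last step left them, time stands still between calls to the robot, and variables do not carry over. Pictures are saved under pics/ and viewed, at most 10 in all, crops included, and the job is handed in when it is done.

Besides the shell and the picture viewer there is one more tool, called after "Request:" by a JSON object that holds its "op" and its "data". servo_tool: Moves the arm, as the interface text tells. Its arguments: {"type":"object","properties":{"deltas":{"type":"array"},"squeeze":{"type":"number"}},"required":["deltas"]}

```bash
mkdir -p pics; ls
cat > h.py <<'E'
import numpy as np, cv2
from scipy.spatial.transform import Rotation as Ro
from rig import telemetry, optics, ctrl
def pose():
    s=telemetry.sense(); q=s["ee_rot"]; return np.array(s["eef_pos"]),Ro.from_quat([q[1],q[2],q[3],q[0]]).as_matrix()
def ray(name,u,v,P=None):
    m=optics.camera_model(name); f=210/np.tan(np.radians(m["vfov"]/2))
    a=np.array([u-m["cx"],v-m["cy"]])/f
    if name=="wrist":
        th=np.linalg.norm(a); d=np.r_[a/th*np.sin(th),np.cos(th)] if th>0 else np.array([0,0,1.])
        p,R=P; M=np.array(m["mount"]); return R@M[:3,3]+p, R@M[:3,:3]@d
    R=np.array(m["R"]);t=np.array(m["t"]); d=np.r_[a,1]; d/=np.linalg.norm(d)
    return -R.T@t, R.T@d
def proj(name,X,P=None):
    m=optics.camera_model(name); f=210/np.tan(np.radians(m["vfov"]/2)); X=np.array(X,float)
    if name=="wrist":
        p,R=P; M=np.array(m["mount"]); c=M[:3,:3].T@(R.T@(X-p)-M[:3,3])
        r=np.hypot(c[0],c[1]); th=np.arctan2(r,c[2]); return c[:2]/r*th*f+[m["cx"],m["cy"]]
    c=np.array(m["R"])@X+np.array(m["t"]); return c[:2]/c[2]*f+[m["cx"],m["cy"]]
def tri(*rays):
    A=0;b=0
    for o,d in rays:
        d=d/np.linalg.norm(d);Q=np.eye(3)-np.outer(d,d);A=A+Q;b=b+Q@o
    X=np.linalg.solve(A,b); return X,[np.linalg.norm((np.eye(3)-np.outer(d,d)/(d@d))@(X-o)) for o,d in rays]
def onz(r,z): o,d=r; return o+d*(z-o[2])/d[2]
E
python3 - <<'E'
from h import *
P=pose();print(P)
s,t,w=[optics.capture(n) for n in("scene","top","wrist")]
for n,i in zip(("scene","top","wrist"),(s,t,w)): cv2.imwrite(f"pics/{n}0.png",i)
cv2.imwrite("pics/st.png",np.hstack([cv2.resize(s,(400,300)),cv2.resize(t,(400,300))]))
cv2.imwrite("pics/t_big.png",cv2.resize(t,(784,588),interpolation=cv2.INTER_CUBIC))
cv2.imwrite("pics/s_big.png",cv2.resize(s,(784,588),interpolation=cv2.INTER_CUBIC))
for n in("scene","top","wrist"): print(optics.camera_model(n))
E
```

```text
pics
(array([179.8010535 , 492.96531151, 230.72868231]), array([[-9.39419815e-01,  3.42767937e-01, -7.43423130e-04],
       [ 3.42768596e-01,  9.39419212e-01, -1.11060224e-03],
       [ 3.17707134e-04, -1.29814385e-03, -9.99999107e-01]]))
{'vfov': 52.828807334436924, 'cx': 281.29754345737507, 'cy': 207.3649496978406, 'R': array([[-0.53317072,  0.8458186 ,  0.01788541],
       [ 0.45527675,  0.30467893, -0.83659658],
       [-0.71305825, -0.43790599, -0.54752743]]), 't': array([ 139.43643951, -199.37582102, 1250.56206591])}
{'vfov': 44.57977456466983, 'cx': 283.2586213325707, 'cy': 210.5348621744559, 'R': array([[ 0.01271697, -0.99991019, -0.00422874],
       [-0.98021115, -0.01163071, -0.1976128 ],
       [ 0.19754587,  0.00665809, -0.98027103]]), 't': array([ 173.88427682,  556.40703614, 1046.04473439])}
{'vfov': 65.70646984690485, 'cx': 276.7345281767539, 'cy': 212.43770517639757, 'mount': array([[ 1.61853467e-03, -9.52812650e-01, -3.03554666e-01,
         7.83065867e+01],
       [ 9.99998688e-01,  1.56153841e-03,  4.30495786e-04,
         3.03793618e-01],
       [ 6.38304387e-05, -3.03554964e-01,  9.52813927e-01,
        -1.42309848e+02],
       [ 0.00000000e+00,  0.00000000e+00,  0.00000000e+00,
         1.00000000e+00]])}
```

View pics/s_big.png

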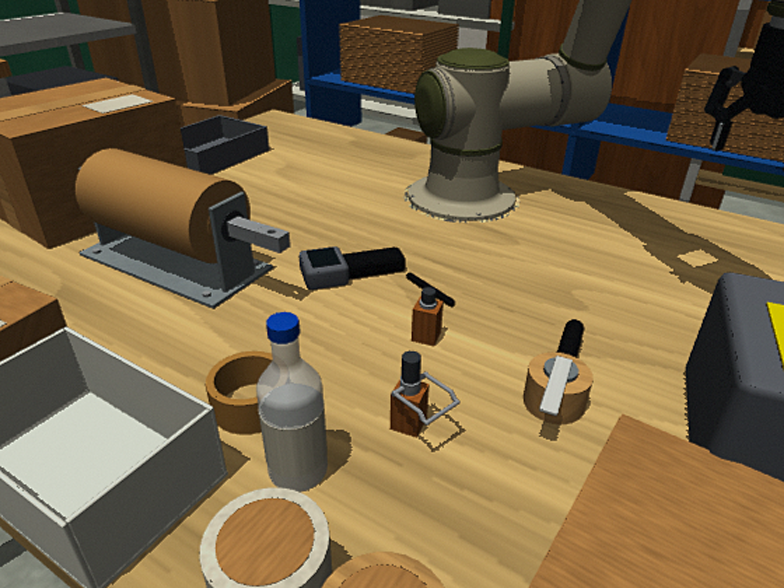

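View pics/t_big.png

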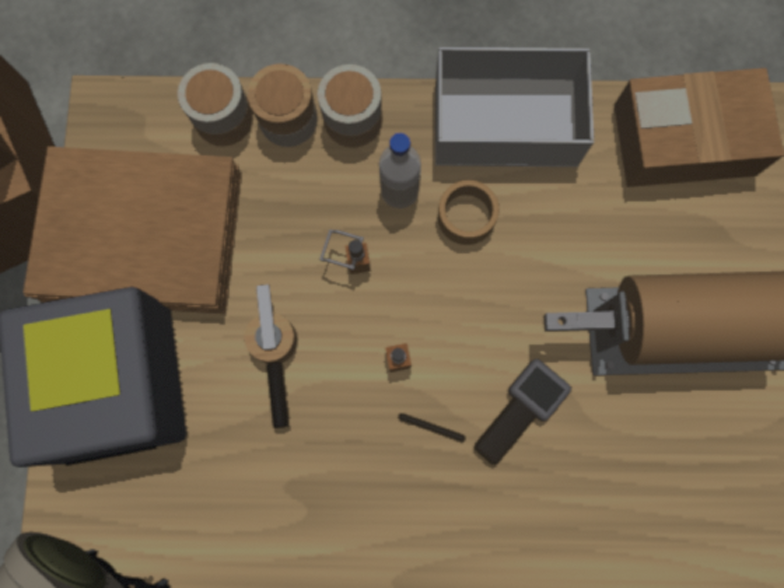

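The scene view shows the ringed pin (knob top ~(411,357)/1.4), the bar (hole ~(273,237)/1.4) and the spare pin. In the top view the knob is at (356,246)/1.4 and the hole at (562,321)/1.4, and the ring points left (+y). I'll enlarge the pin and bar for closer pixels.

Run:
```python
from h import *
s=cv2.imread("pics/scene0.png");t=cv2.imread("pics/top0.png")
c=lambda i,u,v:cv2.resize(i[v:v+58,u:u+78],(390,290),interpolation=cv2.INTER_CUBIC)
cv2.imwrite("pics/crops.png",np.vstack([np.hstack([c(s,265,250),c(t,215,155)]),np.hstack([c(s,140,140),c(t,380,200)])]))
k=[tri(ray("scene",411/1.4,356/1.4),ray("top",356/1.4,245/1.4)),tri(ray("scene",273/1.4,237/1.4),ray("top",562/1.4,321/1.4))]
print(k)
```

```text
[(array([619.19043495, 243.45206315, 101.78412278]), [np.float64(1.7486819216934795), np.float64(1.748681921693452)]), (array([506.01463116, -57.67539449, 108.83882408]), [np.float64(2.587806055526977), np.float64(2.587806055526933)])]
```

View pics/crops.png

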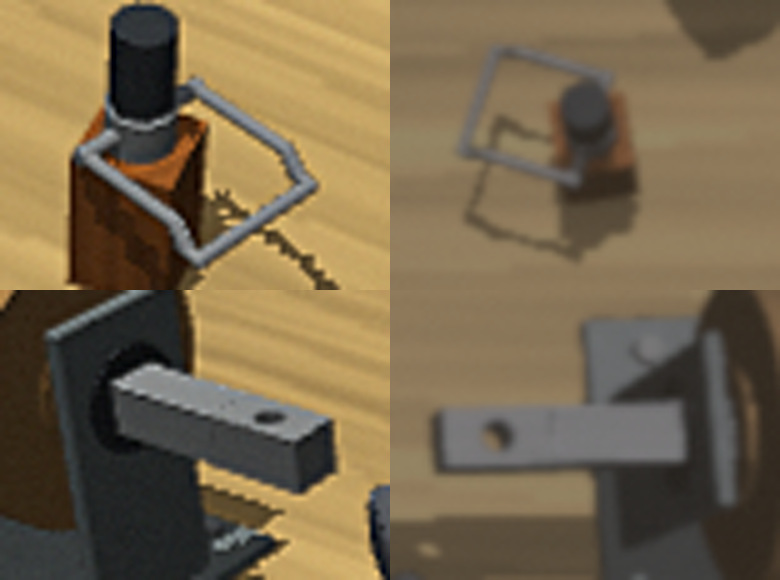

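Crops (5×): knob top at scene (145,23) and top (587-390,100). Hole at scene (270,127) and top (106,146). Ring cross-bar ends at scene (200,258),(312,183) and top (76,150),(105,50).

Run:
```python
from h import *
S=lambda o,u,v:ray("scene",o[0]+u/5-.4,o[1]+v/5-.4)
T=lambda o,u,v:ray("top",o[0]+u/5-.4,o[1]+v/5-.4)
a,b,c,d=(265,250),(215,155),(140,140),(380,200)
np.set_printoptions(precision=1,suppress=True)
for n,x in dict(knobtop=((145,23),(196,100)),bowA=((200,258),(76,150)),bowB=((312,183),(105,50))).items(): print(n,tri(S(a,*x[0]),T(b,*x[1])))
print("hole",tri(S(c,270,127),T(d,106,146)))
print("hole z120",onz(S(c,270,127),120),onz(T(d,106,146),120))
for u in((52,122),(53,178),(295,112),(295,170)): print("bar z120 top",onz(T(d,*u),120))
print("knob z103",onz(S(a,145,23),103),onz(T(b,196,100),103))
```

```text
knobtop (array([619.9, 244.2, 102.7]), [np.float64(1.4877832875861947), np.float64(1.4877832875862766)])
bowA (array([623.8, 288. ,  28.2]), [np.float64(14.361779738518955), np.float64(14.361779738518962)])
bowB (array([641.3, 297.9,  84.5]), [np.float64(15.645974616185875), np.float64(15.645974616185901)])
hole (array([506.8, -56.2, 118.7]), [np.float64(0.16377469974764897), np.float64(0.16377469974750455)])
hole z120 [508.6 -54.3 120. ] [506.7 -56.1 120. ]
bar z120 top [516.2 -34.7 120. ]
bar z120 top [493.5 -34.5 120. ]
bar z120 top [ 521.5 -132.5  120. ]
bar z120 top [ 497.9 -131.4  120. ]
knob z103 [619.6 245.7 103. ] [620.5 242.8 103. ]
```

Run:
```python
from h import *
S=lambda o,u,v:ray("scene",o[0]+u/5-.4,o[1]+v/5-.4)
T=lambda o,u,v:ray("top",o[0]+u/5-.4,o[1]+v/5-.4)
a,b=(265,250),(215,155)
np.set_printoptions(precision=2,suppress=True)
A=tri(S(a,312,183),T(b,76,150));B=tri(S(a,200,258),T(b,105,50));print(A,B)
m=(A[0]+B[0])/2; d=m-np.array([620,244.2,0]); yaw=np.arctan2(-d[0],d[1]); e=B[0]-A[0]; print("ring yaw",yaw,np.arctan2(e[1],e[0]), np.linalg.norm(d[:2]))
print("from legs base",onz(T(b,186,182),63),onz(T(b,218,76),63))
p,R=pose()
yaw=(yaw+np.arctan2(e[1],e[0]))/2
# target: tool x = ring y, tool z down
y=np.array([-np.sin(yaw),np.cos(yaw),0]);z=np.array([0,0,-1.]);Rt=np.c_[y,np.cross(z,y),z]
print(Rt, "rotvec/90deg in tool",Ro.from_matrix(R.T@Rt).as_rotvec()/(np.pi/2))
print("shift in tool /200, to grasp xy, same z",R.T@(np.array([620,244,p[2]])-p)/200)
```

```text
(array([609.36, 299.34,  56.85]), [np.float64(1.9361247680575384), np.float64(1.9361247680575455)]) (array([655.18, 286.99,  56.58]), [np.float64(0.6753668765940466), np.float64(0.6753668765940217)])
ring yaw -0.24552463273836134 -0.26314391893221784 50.47845140972197
from legs base [594.91 248.97  63.  ] [642.4  236.24  63.  ]
[[ 0.25  0.97  0.  ]
 [ 0.97 -0.25  0.  ]
 [ 0.    0.   -1.  ]] rotvec/90deg in tool [-0.    0.    0.94]
shift in tool /200, to grasp xy, same z [-2.49 -0.42 -0.  ]
```

Request:
{"op": "servo_tool", "data": {"deltas": [[[-0.2,-0.034,0],[0,0,0],1],[[-0.2,-0.034,0],[0,0,0],1],[[-0.2,-0.034,0],[0,0,0],1],[[-0.2,-0.034,0],[0,0,0],1],[[-0.2,-0.034,0],[0,0,0],1],[[-0.2,-0.034,0],[0,0,0],1],[[-0.2,-0.034,0],[0,0,0],1],[[-0.2,-0.034,0],[0,0,0],1]]}}

```text
time_s: 0.95
eef_pos: [463.2, 331.3, 231.1]
ee_rot: [-0.0, 0.174, 0.985, -0.0]
force: [0.6, 0.6, -0.2]
grip_width: 1.0
grip_force: 0.0
```

Request:
{"op": "servo_tool", "data": {"deltas": [[[-0.2,-0.034,0],[0,0,0],1],[[-0.2,-0.034,0],[0,0,0],1],[[-0.2,-0.034,0],[0,0,0],1],[[0,0,0],[0,0,0.094],1],[[0,0,0],[0,0,0.094],1],[[0,0,0],[0,0,0.094],1],[[0,0,0],[0,0,0.094],1],[[0,0,0],[0,0,0.094],1]]}}

```text
time_s: 1.75
eef_pos: [567.6, 272.1, 230.9]
ee_rot: [-0.0, 0.52, 0.854, -0.0]
force: [1.0, -0.3, -0.4]
grip_width: 0.999
grip_force: 0.0
```

Request:
{"op": "servo_tool", "data": {"deltas": [[[0,0,0],[0,0,0.094],1],[[0,0,0],[0,0,0.094],1],[[0,0,0],[0,0,0.094],1],[[0,0,0],[0,0,0.094],1],[[0,0,0],[0,0,0.094],1],[[0,0,0],[0,0,0],1]]}}

```text
time_s: 2.35
eef_pos: [567.6, 272.1, 231.0]
ee_rot: [-0.0, 0.792, 0.611, -0.0]
force: [-0.6, 0.4, -0.1]
grip_width: 0.999
grip_force: 0.0
```

Run:
```python
from h import *
P=pose();w=optics.capture("wrist");cv2.imwrite("pics/w1.png",w);p,R=P
print(p,R, proj("wrist",[620,244,103],P)*1.4, proj("wrist",[632,292,57],P)*1.4)
np.save("P1.npy",np.c_[R,p])
cv2.imwrite("pics/w1b.png",cv2.resize(w,(784,588),interpolation=cv2.INTER_CUBIC))
```

```text
[567.5568952  272.1163362  230.95132672] [[ 2.54018272e-01  9.67199189e-01 -6.67919801e-04]
 [ 9.67199346e-01 -2.54018462e-01 -2.15297611e-04]
 [-3.77899635e-04 -5.91322068e-04 -9.99999754e-01]] [479.25363585 306.21792317] [469.53776631 218.6533353 ]
```

View pics/w1b.png

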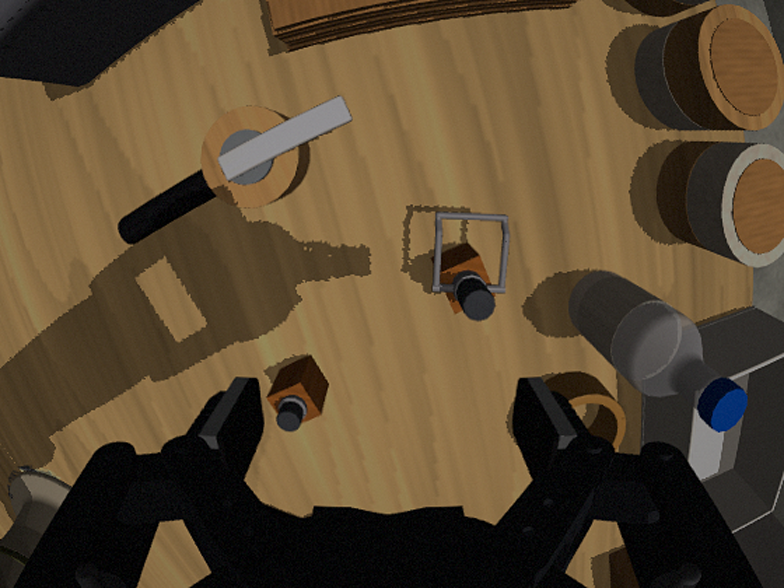

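The wrist view shows the knob top at (480,305), where (479,306) was predicted. The ring's cross-bar is level at (440..507,216), so position and yaw both hold. The bottle is close on the right, so I'll check its clearance before descending.

Run:
```python
from h import *
np.set_printoptions(precision=1,suppress=True)
B=tri(ray("scene",283/1.4,316/1.4),ray("top",400/1.4,142/1.4));print("cap",B)
p,R=pose()
k=np.array([620,244,p[2]]);print("bottle rel knob in tool axes",R.T@(B[0]-k)); print("shift/200",R.T@(k-p)/200)
```

```text
cap (array([740.5, 178.4, 202.1]), [np.float64(0.9069862544802373), np.float64(0.9069862544802538)])
bottle rel knob in tool axes [-33.4 133.1  28.8]
shift/200 [-0.1  0.3 -0. ]
```

Request:
{"op": "servo_tool", "data": {"deltas": [[[-0.035,0.145,0],[0,0,0],0.6],[[-0.0345,0.144,0],[0,0,0],0.6],[[0,0,0.1],[0,0,0],0.6],[[0,0,0.15],[0,0,0],0.6],[[0,0,0.15],[0,0,0],0.6],[[0,0,0.15],[0,0,0],0.6],[[0,0,0.05],[0,0,0],0.6],[[0,0,0],[0,0,0],0.6]], "squeeze": 40}}

```text
time_s: 3.2
eef_pos: [619.6, 244.0, 110.2]
ee_rot: [-0.001, 0.791, 0.612, -0.001]
force: [0.4, -0.2, 0.4]
grip_width: 0.599
grip_force: 0.0
```

Run:
```python
from h import *
P=pose();w=optics.capture("wrist");cv2.imwrite("pics/w2.png",w);p,R=P
print(p,R, proj("wrist",[620,244,103],P)*1.4, proj("wrist",[632,292,57],P)*1.4)
cv2.imwrite("pics/w2b.png",cv2.resize(w,(784,588),interpolation=cv2.INTER_CUBIC))
```

```text
[619.59984664 243.95965699 110.22893131] [[ 2.50714291e-01  9.68058083e-01 -2.42721186e-03]
 [ 9.68060499e-01 -2.50716194e-01 -5.09401148e-04]
 [-1.10167122e-03 -2.22197378e-03 -9.99996925e-01]] [389.77313495 375.62260693] [388.86326863 222.60231215]
```

View pics/w2b.png

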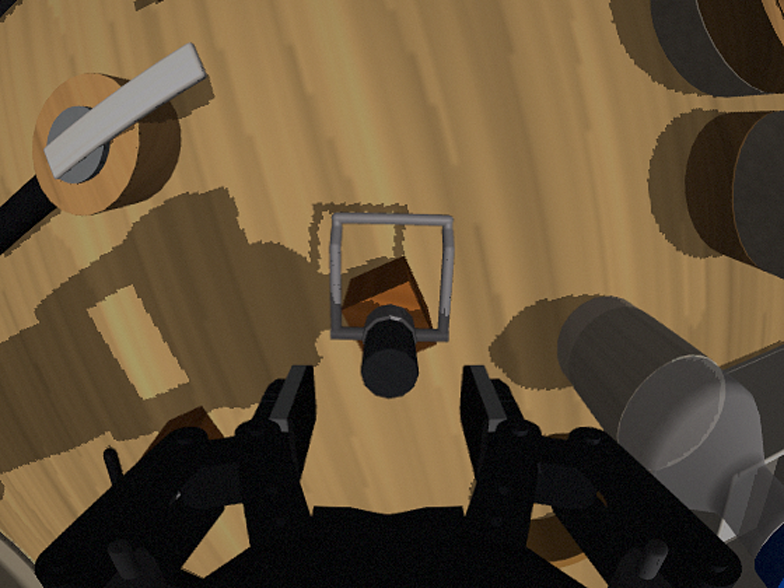

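The knob sits centred between the fingers at (390,373) and the ring is square to the tool. I'll descend and grip.

Request:
{"op": "servo_tool", "data": {"deltas": [[[0,0,0.08],[0,0,0],0.6],[[0,0,0.08],[0,0,0],0.6],[[0,0,0.035],[0,0,0],0.6],[[0,0,0],[0,0,0],0.3],[[0,0,0],[0,0,0],0.1],[[0,0,0],[0,0,0],0.1],[[0,0,0],[0,0,0],0.1],[[0,0,0],[0,0,0],0.1]], "squeeze": 40}}

```text
time_s: 4.05
eef_pos: [620.6, 244.3, 73.9]
ee_rot: [0.0, 0.791, 0.611, 0.001]
force: [-2.3, -0.2, 7.3]
grip_width: 0.242
grip_force: 39.1
```

Request:
{"op": "servo_tool", "data": {"deltas": [[[0,0,0],[0,0,0],0.1],[[0,0,0],[0,0,0],0.1]]}}

```text
time_s: 4.25
eef_pos: [620.7, 244.2, 73.9]
ee_rot: [0.001, 0.791, 0.611, 0.001]
force: [-2.9, -0.9, 6.5]
grip_width: 0.244
grip_force: 39.1
```

Request:
{"op": "servo_tool", "data": {"deltas": [[[0,0,-0.02],[0,0,0],0.1],[[0,0,-0.04],[0,0,0],0.1],[[0,0,-0.08],[0,0,0],0.1],[[0,0,-0.12],[0,0,0],0.1],[[0,0,-0.14],[0,0,0],0.1],[[0,0,-0.14],[0,0,0],0.1],[[0,0,-0.14],[0,0,0],0.1],[[0,0,-0.04],[0,0,0],0.1]]}}

```text
time_s: 5.05
eef_pos: [620.9, 244.3, 220.0]
ee_rot: [0.001, 0.791, 0.611, 0.002]
force: [0.0, 0.6, -1.8]
grip_width: 0.24
grip_force: 39.3
```

Run:
```python
from h import *
p,R=pose();s=telemetry.sense();print(p,R,s["force"],s["grip_width"],s["joints"])
yaw=0.049;y=np.array([-np.sin(yaw),np.cos(yaw),0]);z=np.array([0,0,-1.]);Rt=np.c_[y,np.cross(z,y),z]
print("turn",Ro.from_matrix(R.T@Rt).as_rotvec()/(np.pi/2)); 
print("shift after turn, to hole+20y",Rt.T@(np.array([507,-56,p[2]])-p)/200,"before",R.T@(np.array([507,-56,p[2]])-p)/200)
```

```text
[620.90090905 244.28081806 219.96896074] [[ 0.252721    0.96752439  0.0053534 ]
 [ 0.96753624 -0.25273004  0.00107462]
 [ 0.00239269  0.00490802 -0.99998509]] [ 0.03273327  0.6349238  -1.76245873] 0.23954993756032597 [ 1.99634161e-01  6.44477262e-01  1.02225726e+00 -8.40081356e-06
  1.46939792e+00  4.55133125e-01]
turn [ 0.00333229 -0.00103574 -0.19384905]
shift after turn, to hole+20y [-1.47170746 -0.64236036  0.        ] before [-1.59658862 -0.17155961 -0.00466222]
```

Request:
{"op": "servo_tool", "data": {"deltas": [[[0,0,0],[0.002,0,-0.065],0.1],[[0,0,0],[0.001,0,-0.065],0.1],[[0,0,0],[0,0,-0.064],0.1],[[-0.1,-0.044,0],[0,0,0],0.1],[[-0.16,-0.07,0],[0,0,0],0.1],[[-0.16,-0.07,0],[0,0,0],0.1],[[-0.16,-0.07,0],[0,0,0],0.1],[[-0.16,-0.07,0],[0,0,0],0.1]]}}

```text
time_s: 5.85
eef_pos: [561.6, 91.9, 215.5]
ee_rot: [-0.002, 0.689, 0.724, -0.002]
force: [-0.1, -0.1, -2.1]
grip_width: 0.244
grip_force: 39.6
```

Request:
{"op": "servo_tool", "data": {"deltas": [[[-0.16,-0.07,0],[0,0,0],0.1],[[-0.16,-0.07,0],[0,0,0],0.1],[[-0.16,-0.07,0],[0,0,0],0.1],[[-0.16,-0.07,0],[0,0,0],0.1],[[-0.09,-0.038,0],[0,0,0],0.1],[[0,0,0],[0,0,0],0.1],[[0,0,0],[0,0,0],0.1]]}}

```text
time_s: 6.55
eef_pos: [506.1, -55.6, 216.1]
ee_rot: [-0.002, 0.69, 0.724, -0.001]
force: [0.3, 0.0, -3.4]
grip_width: 0.239
grip_force: 39.6
```

Run:
```python
from h import *
np.set_printoptions(precision=4,suppress=True)
P=pose();w=optics.capture("wrist");t=optics.capture("top");s=optics.capture("scene");cv2.imwrite("pics/w3.png",w);cv2.imwrite("pics/t3.png",t);cv2.imwrite("pics/s3.png",s);p,R=P
print(p,R,telemetry.sense()["force"])
print("hole pred wrist",proj("wrist",[507,-56,120],P), "end",proj("wrist",[505.9,-34,120],P),"top",proj("top",[507,-56,120]),"scene",proj("scene",[507,-56,120]))
c=lambda i,u,v,h=84,ww=112:cv2.resize(i[v:v+h,u:u+ww],(400,300),interpolation=cv2.INTER_CUBIC)
cv2.imwrite("pics/c3.png",np.vstack([np.hstack([c(w,170,120,168,224),c(t,345,180)]),np.hstack([c(s,140,90),c(s,140,130,84,112)])]))
```

```text
[506.124  -55.6466 216.1135] [[-0.0484  0.9988 -0.0053]
 [ 0.9988  0.0484  0.0014]
 [ 0.0017 -0.0053 -1.    ]] [-0.3076 -0.0837 -2.6725]
hole pred wrist [278.9162 215.8957] end [278.9751 188.0962] top [400.7538 228.6598] scene [193.4871 164.4801]
```

View pics/c3.png

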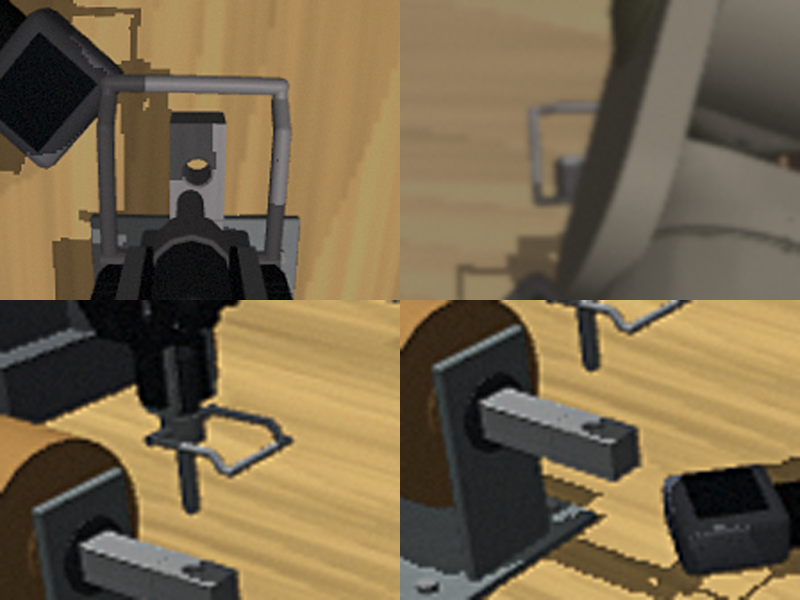

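The wrist crop shows the hole at full-picture pixel (280.3,215.7), where (278.9,215.9) was predicted, with the pin hanging straight at u≈276.4. The ring is open and pointing past the free end.

Run:
```python
from h import *
np.set_printoptions(precision=2,suppress=True)
# pose as of capture
p=np.array([506.124,-55.647,216.11]);R=np.array([[-.0484,.9988,-.0053],[.9988,.0484,.0014],[.0017,-.0053,-1]])
P=(p,R)
print("hole",onz(ray("wrist",280.3,215.7,P),120),"edges L/R bar",[onz(ray("wrist",170+a/1.786,120+b/1.786,P),120) for a,b in((170,160),(226,160),(198,123))])
tip=p+R@[0,0,60]; print("tip exp",tip,proj("wrist",tip,P), "at shank",proj("wrist",p+R@[0,0,40],P))
w=cv2.imread("pics/w3.png")[190:290,240:320]
cv2.imwrite("pics/c4.png",cv2.resize(w,(640,800),interpolation=cv2.INTER_CUBIC)[:600])
```

```text
hole [508.06 -55.79 120.  ] edges L/R bar [array([496.21, -51.45, 120.  ]), array([520.26, -50.21, 120.  ]), array([507.36, -34.53, 120.  ])]
tip exp [505.81 -55.56 156.11] [277.23 232.09] at shank [277.28 243.91]
```

View pics/c4.png

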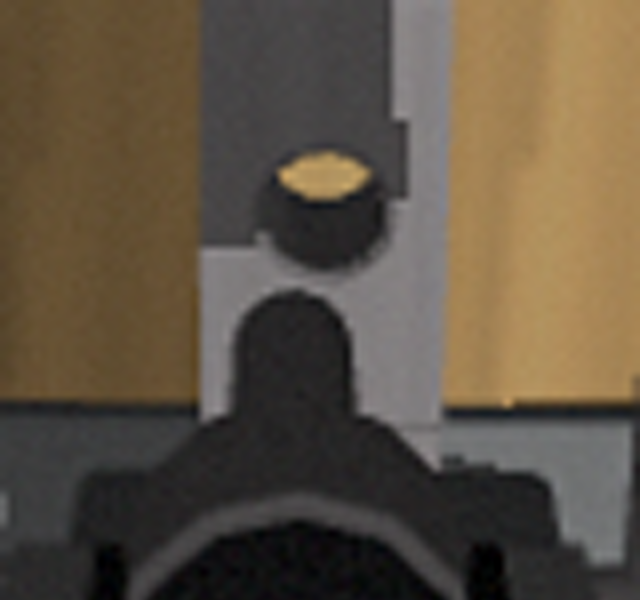

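Request:
{"op": "servo_tool", "data": {"deltas": [[[-0.0056,0.0115,0.02],[-0.003,0,0],0.1],[[0,0,0.04],[0,0,0],0.1],[[0,0,0.04],[0,0,0],0.1],[[0,0,0.03],[0,0,0],0.1],[[0,0,0.02],[0,0,0],0.1],[[0,0,0.01],[0,0,0],0.1],[[0,0,0],[0,0,0],0.1]]}}

```text
time_s: 7.4
eef_pos: [508.6, -56.8, 184.4]
ee_rot: [-0.0, 0.69, 0.724, 0.0]
force: [-0.4, -0.2, -2.2]
grip_width: 0.245
grip_force: 39.6
```

Request:
{"op": "servo_tool", "data": {"deltas": [[[0,0,0.01],[0,0,0],0.1],[[0,0,0.01],[0,0,0],0.1],[[0,0,0.01],[0,0,0],0.1],[[0,0,0],[0,0,0],0.1]]}}

```text
time_s: 7.8
eef_pos: [508.5, -56.8, 178.3]
ee_rot: [-0.001, 0.69, 0.724, 0.0]
force: [-0.9, -0.1, -2.6]
grip_width: 0.243
grip_force: 39.6
```

No contact force with the tip ~4 mm below the bar's top, so it is entering the hole. Continuing gently.

Request:
{"op": "servo_tool", "data": {"deltas": [[[0,0,0.01],[0,0,0],0.1],[[0,0,0.01],[0,0,0],0.1],[[0,0,0.01],[0,0,0],0.1],[[0,0,0],[0,0,0],0.1]]}}

```text
time_s: 8.2
eef_pos: [508.5, -56.8, 172.2]
ee_rot: [-0.001, 0.69, 0.724, 0.0]
force: [0.8, 0.6, -2.4]
grip_width: 0.243
grip_force: 39.6
```

Request:
{"op": "servo_tool", "data": {"deltas": [[[0,0,0.01],[0,0,0],0.1],[[0,0,0.01],[0,0,0],0.1],[[0,0,0],[0,0,0],0.1]]}}

```text
time_s: 8.5
eef_pos: [508.5, -56.8, 168.3]
ee_rot: [-0.001, 0.69, 0.724, 0.0]
force: [-0.2, -0.4, -1.9]
grip_width: 0.249
grip_force: 39.6
```

Run:
```python
from h import *
np.set_printoptions(precision=4,suppress=True)
s=telemetry.sense();print(*pose(),s["force"],s["wrist_torque"])
```

```text
[508.4828 -56.7818 168.2581] [[-0.0491  0.9988 -0.0004]
 [ 0.9988  0.0491  0.0012]
 [ 0.0012 -0.0004 -1.    ]] [-0.1651 -0.4489 -1.8623] [-0.0692  0.0641 -0.0342]
```

Request:
{"op": "servo_tool", "data": {"deltas": [[[0,0,0.015],[0,0,0],0.1],[[0,0,0.015],[0,0,0],0.1],[[0,0,0.015],[0,0,0],0.1],[[0,0,0.015],[0,0,0],0.1],[[0,0,0],[0,0,0],0.1]]}}

```text
time_s: 9.0
eef_pos: [508.4, -56.7, 156.1]
ee_rot: [-0.001, 0.69, 0.724, 0.0]
force: [-0.3, 0.3, -2.1]
grip_width: 0.244
grip_force: 39.6
```

Request:
{"op": "servo_tool", "data": {"deltas": [[[0,0,0.015],[0,0,0],0.1],[[0,0,0.015],[0,0,0],0.1],[[0,0,0.015],[0,0,0],0.1],[[0,0,0.01],[0,0,0],0.1],[[0,0,0],[0,0,0],0.1]]}}

```text
time_s: 9.5
eef_pos: [508.5, -56.7, 145.2]
ee_rot: [-0.001, 0.69, 0.724, 0.0]
force: [-1.0, 0.4, -2.8]
grip_width: 0.242
grip_force: 39.6
```

Request:
{"op": "servo_tool", "data": {"deltas": [[[0,0,0.01],[0,0,0],0.1],[[0,0,0.01],[0,0,0],0.1],[[0,0,0.005],[0,0,0],0.1],[[0,0,0],[0,0,0],0.1]]}}

```text
time_s: 9.9
eef_pos: [508.5, -56.7, 140.4]
ee_rot: [-0.0, 0.689, 0.724, 0.0]
force: [-0.3, 0.4, -2.4]
grip_width: 0.243
grip_force: 39.6
```

Request:
{"op": "servo_tool", "data": {"deltas": [[[0,0,0.004],[0,0,0],0.1],[[0,0,0.003],[0,0,0],0.1],[[0,0,0],[0,0,0],0.1]]}}

```text
time_s: 10.2
eef_pos: [508.6, -56.8, 139.1]
ee_rot: [-0.0, 0.69, 0.724, 0.0]
force: [0.2, -0.3, -2.2]
grip_width: 0.239
grip_force: 39.6
```

Request:
{"op": "servo_tool", "data": {"deltas": [[[0,0,0.004],[0,0,0],0.1],[[0,0,0.003],[0,0,0],0.1],[[0,0,0],[0,0,0],0.1]]}}

```text
time_s: 10.5
eef_pos: [508.7, -56.9, 138.8]
ee_rot: [0.0, 0.689, 0.724, 0.0]
force: [-3.2, 0.7, 7.4]
grip_width: 0.241
grip_force: 40.7
```

Request:
{"op": "servo_tool", "data": {"deltas": [[[0,0,0.003],[0,0,0],0.1],[[0,0,0],[0,0,0],0.1]]}}

```text
time_s: 10.7
eef_pos: [508.8, -56.9, 138.7]
ee_rot: [0.0, 0.689, 0.724, 0.001]
force: [-6.5, 2.0, 13.0]
grip_width: 0.245
grip_force: 41.2
```

The collar is seated: force rose at 138.8, where 138.9 was expected. I'll relieve the load, release and rise.

Request:
{"op": "servo_tool", "data": {"deltas": [[[0,0,-0.004],[0,0,0],0.1],[[0,0,-0.003],[0,0,0],0.1],[[0,0,0],[0,0,0],0.4],[[0,0,0],[0,0,0],0.6],[[0,0,0],[0,0,0],0.6],[[0,0,-0.05],[0,0,0],0.6],[[0,0,-0.1],[0,0,0],0.6],[[0,0,-0.1],[0,0,0],0.6]]}}

```text
time_s: 11.5
eef_pos: [508.6, -56.8, 189.8]
ee_rot: [-0.0, 0.689, 0.724, 0.0]
force: [-0.1, 0.7, 0.4]
grip_width: 0.599
grip_force: 0.0
```

Request:
{"op": "servo_tool", "data": {"deltas": [[[0.1,0,-0.1],[0,0,0],0.5],[[0.1,0,-0.05],[0,0,0],0.5],[[0.1,0,0],[0,0,0],0.5],[[0,0,0],[0,0,0],0.5]]}}

```text
time_s: 11.9
eef_pos: [505.6, 4.6, 219.7]
ee_rot: [0.0, 0.689, 0.725, 0.001]
force: [-0.0, 0.5, 0.3]
grip_width: 0.498
grip_force: 0.0
```

Run:
```python
from h import *
np.set_printoptions(precision=4,suppress=True)
P=pose();w=optics.capture("wrist");t=optics.capture("top");s=optics.capture("scene");p,R=P
for n,i in zip("wts",(w,t,s)): cv2.imwrite(f"pics/{n}5.png",i)
st=telemetry.sense();print(p,R,st["force"],st["joints"])
y=np.array([-.049,.9988,0]);seat=np.array([508,-56,120.])
print("wrist",[proj("wrist",q,P) for q in(seat+[0,0,48],seat+[0,0,8]+51.5*y-[0,0,8])])
c=lambda i,u,v,h=84,ww=112:cv2.resize(i[v:v+h,u:u+ww],(400,300),interpolation=cv2.INTER_CUBIC)
cv2.imwrite("pics/c5.png",np.vstack([np.hstack([c(w,160,120,180,240),c(t,345,180)]),np.hstack([c(s,140,90),c(s,160,130,60,80)])]))
```

```text
[505.6372   4.6329 219.6779] [[-0.0514  0.9987  0.0014]
 [ 0.9987  0.0514  0.0011]
 [ 0.001   0.0015 -1.    ]] [-0.8695  0.3924 -0.2859] [-0.2275  0.2806  1.5746  0.0008  1.2865 -0.2768]
wrist [array([275.9011, 314.2977]), array([276.1399, 224.9471])]
```

View pics/c5.png

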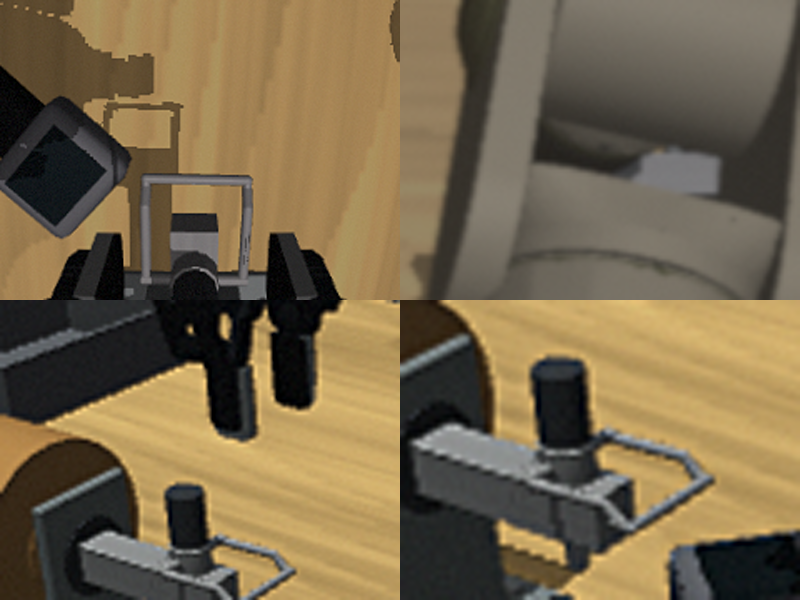

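The collar sits on the bar with the ring open past the free end and the tip showing below it. The wrist crop puts the cross-bar centre at px (278,227), where (276,225) was predicted. Now I'll plan the swing path.

Run:
```python
from h import *
np.set_printoptions(precision=3,suppress=True)
P=pose();p,R=P
for d in(0,4,8): print(d,[proj("wrist",p+R@np.array(q),P) for q in((11,-21.2,-d),(11,21.2,-d))])
print("img inner corners",(160+122/1.667,120+236/1.667),(160+268/1.667,120+236/1.667))
dl=4; y0=p[1]+56.3
W=[(y0,p[2],0),(39,150,0)]
for a in np.r_[-.06,np.arange(0,1.64,.08)]:
    t=min(max(a,0),.6); r=28+6*np.clip((a-.6)/.8,0,1)
    C=np.array([0,128])+r*np.array([np.cos(a),-np.sin(a)])+2.5*np.array([np.sin(a),np.cos(a)])
    T=C+11*np.array([np.cos(t),-np.sin(t)])+dl*np.array([-np.sin(t),-np.cos(t)]); W.append((*T,t,a))
for A,B in zip(W,W[1:]):
    d=np.array(B[:2])-A[:2];t=A[2]
    print(np.round(B,2),"dx %.4f dz %.4f roty %.4f"%((d[0]*np.cos(t)-d[1]*np.sin(t))/200,(-d[0]*np.sin(t)-d[1]*np.cos(t))/200,-(B[2]-A[2])/(np.pi/2)))
```

```text
0 [array([233.784, 255.288]), array([321.129, 255.392])]
4 [array([232.767, 258.865]), array([322.182, 258.969])]
8 [array([231.705, 262.611]), array([323.281, 262.714])]
img inner corners (233.18536292741453, 261.5716856628674) (320.76784643071386, 261.5716856628674)
[ 39 150   0] dx -0.0991 dz 0.3439 roty 0.0000
[ 38.8  128.17   0.    -0.06] dx -0.0010 dz 0.1091 roty 0.0000
[ 39.  126.5   0.    0. ] dx 0.0010 dz 0.0084 roty -0.0000
[ 38.76 123.39   0.08   0.08] dx -0.0012 dz 0.0156 roty -0.0509
[ 38.26 120.31   0.16   0.16] dx -0.0012 dz 0.0156 roty -0.0509
[ 37.53 117.27   0.24   0.24] dx -0.0012 dz 0.0156 roty -0.0509
[ 36.55 114.31   0.32   0.32] dx -0.0012 dz 0.0156 roty -0.0509
[ 35.34 111.43   0.4    0.4 ] dx -0.0012 dz 0.0156 roty -0.0509
[ 33.9  108.66   0.48   0.48] dx -0.0012 dz 0.0156 roty -0.0509
[ 32.25 106.01   0.56   0.56] dx -0.0012 dz 0.0156 roty -0.0509
[ 31.01 103.59   0.6    0.64] dx 0.0012 dz 0.0135 roty -0.0255
[ 30.2  101.31   0.6    0.72] dx 0.0031 dz 0.0117 roty -0.0000
[29.17 99.07  0.6   0.8 ] dx 0.0021 dz 0.0122 roty -0.0000
[27.93 96.88  0.6   0.88] dx 0.0011 dz 0.0125 roty -0.0000
[26.48 94.77  0.6   0.96] dx -0.0000 dz 0.0128 roty -0.0000
[24.82 92.76  0.6   1.04] dx -0.0011 dz 0.0130 roty -0.0000
[22.97 90.86  0.6   1.12] dx -0.0023 dz 0.0131 roty -0.0000
[20.93 89.1   0.6   1.2 ] dx -0.0035 dz 0.0130 roty -0.0000
[18.71 87.49  0.6   1.28] dx -0.0046 dz 0.0129 roty -0.0000
[16.32 86.06  0.6   1.36] dx -0.0058 dz 0.0127 roty -0.0000
[13.73 85.1   0.6   1.44] dx -0.0080 dz 0.0112 roty -0.0000
[11.04 84.66  0.6   1.52] dx -0.0098 dz 0.0094 roty -0.0000
[ 8.33 84.43  0.6   1.6 ] dx -0.0106 dz 0.0086 roty -0.0000
```

Request:
{"op": "servo_tool", "data": {"deltas": [[[-0.05,0.005,0.1],[0,0,0],0.45],[[-0.049,0,0.12],[0,0,0],0.45],[[0,0,0.1],[0,0,0],0.45],[[0,0,0.05],[0,0,0],0.45],[[0,0,0.03],[0,0,0],0.45],[[0,0,0.02],[0,0,0],0.45],[[0,0,0.015],[0,0,0],0.45],[[0,0,0],[0,0,0],0.45]]}}

```text
time_s: 12.85
eef_pos: [507.8, -16.6, 131.8]
ee_rot: [-0.0, 0.689, 0.724, 0.0]
force: [-0.4, 0.1, -0.7]
grip_width: 0.45
grip_force: 0.0
```

Request:
{"op": "servo_tool", "data": {"deltas": [[[0,0,0.013],[0,0,0],0.45],[[0,0,0.013],[0,0,0],0.45],[[0,0,0],[0,0,0],0.45]]}}

```text
time_s: 13.15
eef_pos: [507.6, -16.6, 126.3]
ee_rot: [-0.0, 0.689, 0.724, 0.0]
force: [-0.4, 0.6, 0.3]
grip_width: 0.448
grip_force: 0.2
```

Request:
{"op": "servo_tool", "data": {"deltas": [[[-0.0012,0,0.0156],[0,-0.051,0],0.45],[[-0.0012,0,0.0156],[0,-0.051,0],0.45],[[-0.0012,0,0.0156],[0,-0.051,0],0.45],[[-0.0012,0,0.0156],[0,-0.051,0],0.45],[[0,0,0],[0,0,0],0.45]]}}

```text
time_s: 13.65
eef_pos: [507.4, -17.9, 113.6]
ee_rot: [0.115, 0.68, 0.716, -0.11]
force: [-0.6, 0.4, 0.2]
grip_width: 0.448
grip_force: 0.2
```

Request:
{"op": "servo_tool", "data": {"deltas": [[[-0.0012,0,0.0156],[0,-0.051,0],0.45],[[-0.0012,0,0.0156],[0,-0.051,0],0.45],[[-0.0012,0,0.0156],[0,-0.051,0],0.45],[[0.0012,0,0.0135],[0,-0.0255,0],0.45],[[0,0,0],[0,0,0],0.45]]}}

```text
time_s: 14.15
eef_pos: [507.7, -24.3, 102.8]
ee_rot: [0.213, 0.659, 0.692, -0.204]
force: [-0.5, 0.5, 0.5]
grip_width: 0.454
grip_force: 0.3
```

Request:
{"op": "servo_tool", "data": {"deltas": [[[0.003,0,0.0117],[0,0,0],0.45],[[0.002,0,0.0122],[0,0,0],0.45],[[0.001,0,0.0125],[0,0,0],0.45],[[0,0,0.0128],[0,0,0],0.45],[[0,0,0],[0,0,0],0.45]]}}

```text
time_s: 14.65
eef_pos: [508.2, -29.4, 94.4]
ee_rot: [0.214, 0.659, 0.692, -0.204]
force: [1.4, 0.7, 0.8]
grip_width: 0.454
grip_force: 0.3
```

Run:
```python
from h import *
np.set_printoptions(precision=4,suppress=True)
P=pose();s=optics.capture("scene");w=optics.capture("wrist");p,R=P
cv2.imwrite("pics/s6.png",s);cv2.imwrite("pics/w6.png",w)
st=telemetry.sense();print(p,p[1]+56.3,R,st["force"],st["joints"])
cv2.imwrite("pics/c6.png",np.hstack([cv2.resize(s[120:204,150:230],(400,420),interpolation=cv2.INTER_CUBIC),cv2.resize(w[100:420,120:424],(400,420),interpolation=cv2.INTER_CUBIC)]))
```

```text
[508.1696 -29.3774  94.449 ] 26.92264492973517 [[-0.0403  0.9988  0.0274]
 [ 0.8247  0.0487 -0.5635]
 [-0.5642 -0.0001 -0.8256]] [0.0759 0.7124 0.7714] [-0.0032  0.5112  1.7341 -0.7326  1.0021  0.3881]
```

View pics/c6.png

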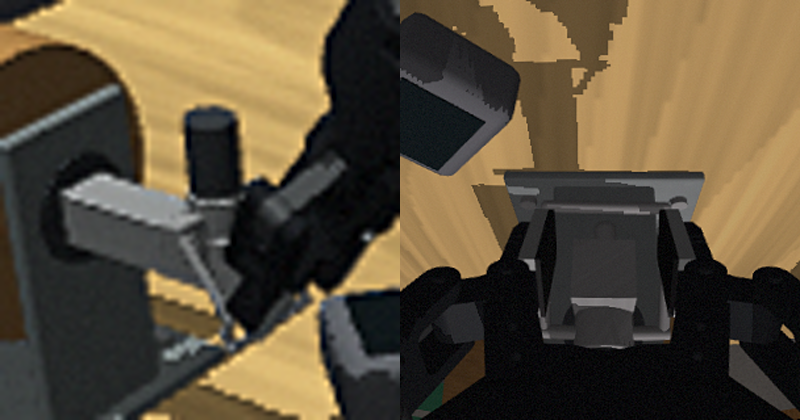

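The scene crop shows the leg swung down about 55° in front of the fingers, which straddle the bar, and the pin is still seated. Continuing.

Request:
{"op": "servo_tool", "data": {"deltas": [[[-0.001,0,0.013],[0,0,0],0.45],[[-0.0023,0,0.013],[0,0,0],0.45],[[-0.0035,0,0.013],[0,0,0],0.45],[[0,0,0],[0,0,0],0.45]]}}

```text
time_s: 15.15
eef_pos: [508.4, -34.8, 88.6]
ee_rot: [0.214, 0.659, 0.692, -0.204]
force: [0.2, 0.7, 0.2]
grip_width: 0.453
grip_force: 0.3
```

Request:
{"op": "servo_tool", "data": {"deltas": [[[-0.0046,0,0.0129],[0,0,0],0.45],[[-0.003,0,0.0065],[0,0,0],0.45],[[0,0,0],[0,0,0],0.45]]}}

```text
time_s: 15.45
eef_pos: [508.7, -38.2, 86.5]
ee_rot: [0.214, 0.659, 0.692, -0.204]
force: [-0.3, 0.1, 0.6]
grip_width: 0.449
grip_force: 0.3
```

Request:
{"op": "servo_tool", "data": {"deltas": [[[-0.003,0,0.0063],[0,0,0],0.45],[[-0.004,0,0.0056],[0,0,0],0.45],[[0,0,0],[0,0,0],0.45]]}}

```text
time_s: 15.75
eef_pos: [508.9, -40.5, 85.5]
ee_rot: [0.214, 0.659, 0.692, -0.204]
force: [-1.0, 2.3, 1.9]
grip_width: 0.453
grip_force: 1.4
```

Request:
{"op": "servo_tool", "data": {"deltas": [[[-0.0055,0,0.005],[0,0,0],0.45],[[-0.0055,0,0.005],[0,0,0],0.45],[[0,0,0],[0,0,0],0.45]]}}

```text
time_s: 16.05
eef_pos: [509.0, -43.1, 84.9]
ee_rot: [0.214, 0.659, 0.692, -0.203]
force: [-0.1, 3.9, 1.6]
grip_width: 0.451
grip_force: 2.0
```

Request:
{"op": "servo_tool", "data": {"deltas": [[[-0.0055,0,0.0045],[0,0,0],0.45],[[-0.0055,0,0.0045],[0,0,0],0.45],[[0,0,0],[0,0,0],0.45]]}}

```text
time_s: 16.35
eef_pos: [509.0, -46.6, 84.7]
ee_rot: [0.214, 0.659, 0.692, -0.204]
force: [-0.3, 0.0, -1.1]
grip_width: 0.449
grip_force: 0.4
```

The force peaked at ~4 N and dropped to zero, so the ring has snapped over. I'll nudge slightly further, then back off outwards.

Request:
{"op": "servo_tool", "data": {"deltas": [[[-0.005,0,0.0035],[0,0,0],0.45],[[-0.005,0,0.0035],[0,0,0],0.45],[[0,0,0],[0,0,0],0.45]]}}

```text
time_s: 16.65
eef_pos: [509.2, -49.0, 84.7]
ee_rot: [0.214, 0.659, 0.692, -0.204]
force: [-0.3, 0.6, -0.3]
grip_width: 0.454
grip_force: 0.4
```

Request:
{"op": "servo_tool", "data": {"deltas": [[[0.02,0,-0.014],[0,0,0],0.45],[[0.04,0,-0.028],[0,0,0],0.45],[[0.06,0,-0.05],[0,0,0],0.45],[[0.08,0,-0.08],[0,0,0],0.45],[[0.1,0,-0.12],[0,0,0],0.45],[[0.1,0,-0.16],[0,0,0],0.45],[[0,0,-0.2],[0,0,0],0.45],[[0,0,0],[0,0,0],0.45]]}}

```text
time_s: 17.45
eef_pos: [503.8, 94.1, 150.8]
ee_rot: [0.216, 0.658, 0.693, -0.2]
force: [0.3, -0.4, -1.3]
grip_width: 0.45
grip_force: 0.0
```

Run:
```python
from h import *
P=pose();s=optics.capture("scene");w=optics.capture("wrist");t=optics.capture("top")
for n,i in zip("wts",(w,t,s)): cv2.imwrite(f"pics/{n}7.png",i)
st=telemetry.sense();print(P,st["force"],st["time_s"])
cv2.imwrite("pics/c7.png",np.hstack([cv2.resize(s[115:205,140:236],(480,450),interpolation=cv2.INTER_CUBIC),np.vstack([cv2.resize(s,(320,240)),cv2.resize(w,(320,210))])]))
```

```text
(array([503.75212286,  94.09789348, 150.84535289]), array([[-0.03995903,  0.99856039,  0.03578293],
       [ 0.82513352,  0.05317347, -0.56242977],
       [-0.5635228 ,  0.00705155, -0.82607041]])) [-0.42051821  0.43447728 -1.32524886] 17.6
```

View pics/c7.png

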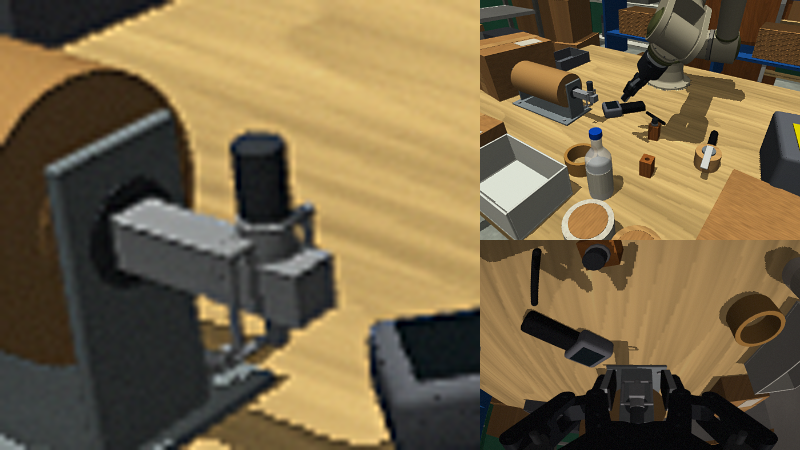

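The picture shows the leg hanging from (238,248) to (235,340), cranked to the roll side of the pin's tip (275,340), with the collar on the bar and the arm clear. A quick check of the ring angle follows.

Run:
```python
from h import *
y=np.array([-.049,.9988,0]);x=np.array([.9988,.049,0]);H=np.array([508.3,-56.2,128])
for a in(1.35,1.45,1.57,1.7,1.8):
    l=np.cos(a)*y-np.sin(a)*np.array([0,0,1]);n=-np.sin(a)*y-np.cos(a)*np.array([0,0,1])
    print(a,[np.round((proj("scene",q)-[140,115])*5+2) for q in(H+24*x,H+24*x+40*l,H+24*x+51.5*l+8*n,H-24*x+51.5*l+8*n,H+[0,0,-52])])
```

```text
1.35 [array([225., 257.]), array([253., 349.]), array([246., 373.]), array([320., 323.]), array([277., 346.])]
1.45 [array([225., 257.]), array([245., 348.]), array([236., 370.]), array([310., 320.]), array([277., 346.])]
1.57 [array([225., 257.]), array([236., 345.]), array([224., 365.]), array([299., 315.]), array([277., 346.])]
1.7 [array([225., 257.]), array([226., 341.]), array([211., 358.]), array([286., 308.]), array([277., 346.])]
1.8 [array([225., 257.]), array([218., 337.]), array([201., 351.]), array([276., 302.]), array([277., 346.])]
```

The leg end at (235,340) and the crank corner at (215,365) match an angle of about 1.6 rad, so the ring is locked.

```bash
python3 -c "
from rig import ctrl
print(ctrl.finish_job())"
```

```text
the job is handed in; nothing more can be done
None
```

The linchpin is seated in the bar's cross hole with its ring snapped over the lower tip (about 1.6 rad, past the 1.50 lock), and the job was handed in at about 17.6 s with the arm clear and nothing else on the bench moved.

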